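# Pop the bit tray and trap it

### The job

Press down the ejector key of the bit dock with one finger so that the sprung tray pops out, and, with the key kept down, trap the tray with the other finger before its front plate has slid past the two pegs on the rails. Only touch, never pinch or lift: the block of bits is left alone standing in the tray, the jar, offcut and screwdriver round the dock stay where they are, and the push on the tray is gentle. Finish while still holding: one finger keeping the key down, the other holding the popped tray still.

Things in the scene. Friction and masses are not known exactly. Their poses are not given: they have to be found in the camera images.
- bit_dock: Bit dock fixed to the bench: grey base, x -115 to +50 mm, y +-42 mm, 10 mm high. Origin on the bench top, z up; the tray slides out along its -x. Rails at y = +-34 mm, 8 mm wide, top z = 20 mm; on them two limit pegs, 8 mm thick, at x = -78 mm, top z = 34 mm. Behind the tray a black housing, x 14 to 48 mm, y +-34 mm, top z = 34 mm, carries the ejector key.
- eject_key: Grey ribbed push key on the housing, 22 mm (x) x 24 mm (y), centred at dock x = 29 mm, y = 0; origin and axes are the dock's while it is up. It sinks 7 mm straight down to a stop; the spring takes 1.5 N at first, 5 N at the stop. After about 4 mm the catch lets the tray go, which then runs out whether or not the key stays down. Released, the key springs back up.
- key_top (a point): Middle of the top of the ejector key: dock x = 29 mm, z = 42 mm when up, 35 mm when fully pressed.
- eject_tray: Sprung steel tray between the rails; origin and axes are the dock's while it is latched, and it shifts along the dock's -x by as much as it is out (at most 90 mm). Once let go it creeps out on a damper at about 20 mm/s, pushed by 4 N (3 N at 60 mm). At 60 mm the outer face of its front plate is level with the pegs. Low lips, 24 mm high, on the other sides, the back one ending at x = 12 mm.
- tray_front (a point): Middle, 45 mm above the bench, of the outer face of the tray's upright flat front plate: 6 mm thick, 56 mm wide, from z = 11 to 56 mm; outer face at dock x = -18 mm while latched.
- bit_block: Loose wooden block 16 x 44 x 28 mm with four upright steel bits (top 48 mm above its underside), standing in the tray, its top at z = 63 mm; origin at the middle of its underside.
- jar: Glass nail jar, 66 mm across, 86 mm high, loose, beside the dock on its -y side; origin under its centre.
- offcut: Pale wooden offcut 44 x 64 x 30 mm, loose, beside the dock on its +y side; origin under its centre.
- driver: Screwdriver with dark handle, 191 mm long, 27 mm thick, lying loose on the bench along the +y side of the dock's base; origin under its middle.

How it is judged:
On the way, in this order (a step that is already met when the one before it is completed fails the run):
1. a finger presses the ejector key down past its catch (z of eject_key in the frame of bit_dock below -0.0035 m and contact force between the fingers and eject_key above 0.5 N).
2. the tray pops out and a finger stops it while the key is kept down (all of step 1 and x of eject_tray in the frame of bit_dock below -0.006 m and contact force between the fingers and eject_tray above 0.8 N and linear speed of eject_tray below 0.005 m/s), for 0.3 s.
At the end, for the whole second after the job is handed in: A finger still keeps the key over 3.5 mm down; a finger holds the tray (over 0.8 N) still (under 5 mm/s), 6 to 61 mm out; the bit block stands in the tray, within 5 mm of its floor and 0.2 rad of upright; jar, offcut and screwdriver are within 15 mm of where they stood (all of step 2 and x of eject_tray in the frame of bit_dock above -0.061 m and z of bit_block in the frame of eject_tray below 0.02 m and angle between bit_block's own z axis and vertical below 0.2 rad and distance of each of jar, offcut, driver from where it was at the start of the episode below 0.015 m); the arm keeps its last pose, push and grip.
It fails at once if the tray's front plate slides past the pegs (more than 61 mm out) (x of eject_tray in the frame of bit_dock below -0.061 m).
It fails at once if the bit block is lifted more than 5 mm off the tray or tipped (z of bit_block in the frame of eject_tray above 0.02 m or angle between bit_block's own z axis and vertical above 0.2 rad).
It fails at once if the bit block is gripped or pushed (over 5 N) (contact force between the fingers and bit_block above 5 N).
It fails at once if the tray is pinched or pushed with more than 20 N (contact force between the fingers and eject_tray above 20 N).
It fails at once if the jar, offcut or screwdriver is moved more than 15 mm (distance of any of jar, offcut, driver from where it was at the start of the episode above 0.015 m).
It also fails if it takes over 32 s, if anything falls off the work surface, if the arm or the gripper's body presses on something with over 40 N, if the wrist force passes 120 N, or if a joint passes its speed limit or range.

### The arm

A 6-joint arm with a two-finger parallel gripper is mounted at the origin on a cart in front of the work surface, level with it; the furniture and walls round the work are solid. World frame = base frame: x ahead of the robot, y to its left, z up, the work surface at z = 0. Lengths are in m, angles in rad, forces in N, time in s.
With the tool pointing down it reaches from about 0.375 to 0.9 m from the base axis. Payload 3.1 kg.
Tool frame: the origin (TCP) lies midway between the tips of the shut fingers; the grasp point (between the pads) lies robot.grip_depth behind it (robot.grip_depth is the distance from the TCP to the grasp point, in m); z points along the fingers, y is the line along which they close (so a half turn about z gives the same grasp; the last joint's range is limited). The gripper opens to 87 mm and grips with 3 to 60 N. Pads are 19 mm wide; open, the fingers measure 117 mm over their backs; the gripper's body (75 mm by 190 mm) begins 51 mm behind the grasp point.
Start: joints at [-1.492, 0.527, 1.433, -0, 1.181, -0.178], TCP at [0.159, -0.604, 0.223] pointing down, gripper open.
Joint ranges: [-3.08, 3.08], [-0.75, 2.2], [0.22, 2.44], [-1.43, 4.57], [0, 2.65], [-2.85, 2.85]. Speed limits (rad/s): [2.79, 2.79, 3.14, 3.14, 3.14, 3.14].

### API

Orientations are given as a unit quaternion [x, y, z, w].
In Python, from rig import robot gives the robot as it stands.
- The arm moves only by the tool nudge_tcp, called after "Request:" as name([rows], argument=value, ...), one row to a line, values as JSON. Schema: {"type":"object","properties":{"increments":{"type":"array","items":{"type":"array","items":{"type":"array","items":{"type":"number"},"minItems":4,"maxItems":4},"minItems":1,"maxItems":20},"minItems":1,"maxItems":1},"jaw":{"type":"number"},"clamp_n":{"type":"number"},"only":{"type":"string"},"quiet":{"type":"boolean"},"lines":{"type":"string"}},"required":["increments"],"additionalProperties":false}. increments is a list that holds a single list of rows (three levels of brackets), with 1 to 20 rows, each of 4 numbers: dx, dy, dz in m, then a turn about the tool's z in rad; each row shifts and turns the commanded pose from where the row before left it, along the tool's axes as they then stand; what a row does not reach is not made up. A row lasts 1/12 s, in which the tool goes at most 0.0417 m and 0.125 rad, less where a joint would pass 70% of its speed; a pose out of reach is approached as far as the arm can. jaw is the finger opening in m, set as the call begins (left out keeps the last). The fingers move at their own pace and stop on an object; clamp_n is the grip in N (left out, the last holds). Time passes only in rows, so rows that do not move let the fingers close. The tool returns the time, the measured TCP pose, the force, the opening and the grip force at its end. only (a regular expression) keeps the lines of the reply that match it, lines (a string "A,B") keeps lines A to B, and quiet returns only ok. Input that does not fit is refused with a message, and nothing moves.
- robot.get_obs(): the state, without advancing time (a new reading comes with each control period).
- robot.camera(name): name is "scene" or "side" or "wrist"; returns a dict with "img" (384x512x3 uint8, red, green, blue), "fx", "fy", "cx", "cy" (pixels), "xyz" and "attitude" of the camera in the world. Camera axes: x right, y down, z forward; pixel columns grow to the right and rows downward; lengths in m; the calibration is good to about 2 mm. A picture is of the moment at which its call begins. There is no depth.
- robot.hand_in(): hands the job in; it is judged then, once.
The state is a dict: "time": time; "q": joint angles; "joint_velocities": joint speeds; "joint_torque": joint torques, N m; "position": TCP position; "tool_rot": TCP orientation; "ft_force": force on the tool from outside, world axes, zero at the start; "moment": the same for the moment, N m; "grip_width": finger opening in m; "grip_force": force on a finger pad.
Only numpy, scipy, OpenCV 4.12 (cv2) and the standard library are available. Lean on these libraries where they do the work, as an engineer would, in place of code of your own. Each camera call takes 0.05 s, during which the arm holds its last target. There are 200 camera calls.

## Working session

There is one attempt and no reset: what is moved stays moved. The work goes in short steps, Python scripts to look and compute and a tool call to move; the robot and the scene stay as the last step left them, time stands still between calls to the robot, and variables do not carry over. Pictures are saved under pics/ and viewed, at most 10 in all, crops included, and the job is handed in when it is done.

```bash
ls; mkdir -p pics
```

Run:
```python
from rig import robot
import cv2,numpy as np
print(robot.grip_depth); o=robot.get_obs(); print(o['time'],o['position'],o['tool_rot'],o['grip_width'])
ims=[]
for n in("scene","side"):
    c=robot.camera(n); cv2.imwrite(f'pics/{n}0.png',c['img'][:,:,::-1]); print(n,{k:v for k,v in c.items() if k!='img'})
```

```text
pics
rig.py
0.0187
0.0 [ 0.15930744 -0.60359452  0.22155648] [ 9.91702923e-01  1.28546144e-01  5.35711300e-05 -1.09508469e-03] 0.08718216633557349
scene {'fx': 492.3495681818113, 'fy': 492.3495681818113, 'cx': 257.22103361134066, 'cy': 190.50009143583407, 'xyz': array([-0.15112642, -0.65288709,  0.5409252 ]), 'attitude': array([ 0.76202484, -0.44039987,  0.24749841, -0.40510571])}
side {'fx': 402.3025322657596, 'fy': 402.3025322657596, 'cx': 257.12303841355316, 'cy': 195.20071899815215, 'xyz': array([ 0.32049165, -1.01219444,  0.51626184]), 'attitude': array([ 0.85874226, -0.11135933,  0.05108098, -0.49754554])}
```

View pics/scene0.png

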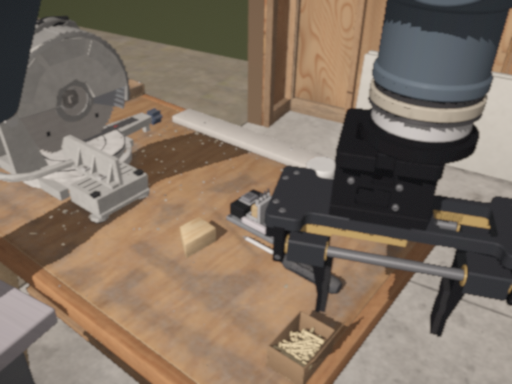

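View pics/side0.png

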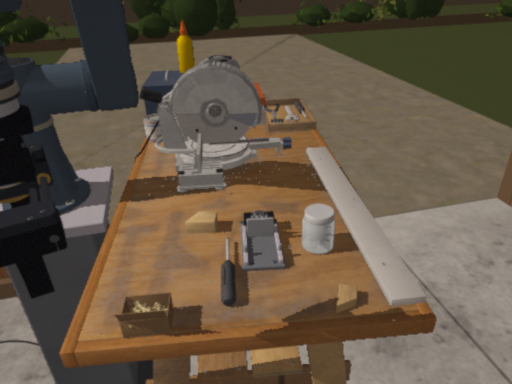

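Run:
```python
import cv2
i=cv2.imread('pics/side0.png')[195:315,180:345]
cv2.imwrite('pics/c1.png',cv2.resize(i,None,fx=4.8,fy=4.8,interpolation=cv2.INTER_CUBIC))
```

```text
(no output)
```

View pics/c1.png

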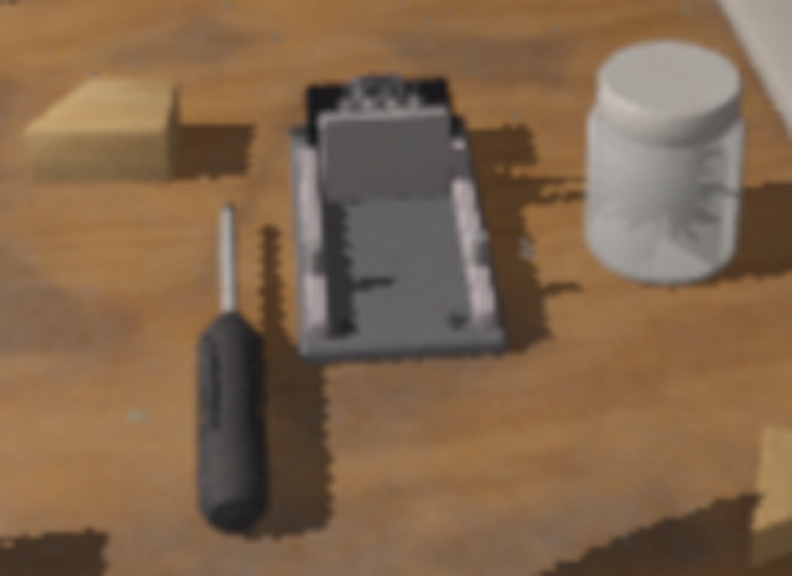

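Create h.py:
```python
import numpy as np
from scipy.spatial.transform import Rotation as R
from scipy.optimize import least_squares
cam=dict(f=402.3025,c=(257.123,195.2007),xyz=np.array([0.32049165,-1.01219444,0.51626184]),R=R.from_quat([0.85874226,-0.11135933,0.05108098,-0.49754554]))
def proj(P,c=cam):
    p=c['R'].inv().apply(np.asarray(P)-c['xyz']); return p[:,:2]/p[:,2:]*c['f']+np.array(c['c'])
def world(p,P):
    P=np.array(P,float); return R.from_euler('z',p[2]).apply(P)+[p[0],p[1],0]
```

Run:
```python
from h import *
D=np.array([[-18,28,56],[-18,-28,56],[-115,42,0],[-115,-42,0],[48,34,34],[48,-34,34]])/1e3
X=np.array([[322,110],[450,108],[303,357],[504,352],[306,85],[444,79]])
uv=(X+.5)/4.8-.5+[180,195]
s=least_squares(lambda p:(proj(world(p,D))-uv).ravel(),[.4,-.5,1.57])
print(s.x,np.round(s.fun.reshape(-1,2),1))
print(world(s.x,[[.029,0,.042],[-.018,0,.045]]))
```

```text
[ 0.48915052 -0.31102451  1.38738174] [[-0.3  1. ]
 [-0.2  0. ]
 [-0.6  1.4]
 [ 0.6 -0. ]
 [-0.4 -1.5]
 [ 0.9 -1.8]]
[[ 0.49443977 -0.28251094  0.042     ]
 [ 0.48586754 -0.32872259  0.045     ]]
```

Request:
nudge_tcp([
  [[0.0274, -0.0128, 0, 0], [0.0274, -0.0128, 0, 0], [0.0274, -0.0128, 0, 0], [0.0274, -0.0128, 0, 0], [0.0274, -0.0128, 0, 0], [0.0274, -0.0128, 0, 0], [0.0274, -0.0128, 0, 0], [0.0274, -0.0128, 0, 0], [0.0274, -0.0128, 0, 0], [0.0274, -0.0128, 0, 0], [0.0274, -0.0128, 0, 0], [0.0274, -0.0128, 0, 0], [0.0274, -0.0128, 0, 0], [0.0274, -0.0128, 0, 0], [0, 0, 0, 0.11], [0, 0, 0, 0.11], [0, 0, 0, 0.11], [0, 0, 0, 0.11], [0, 0, 0, 0], [0, 0, 0, 0]],
], jaw=0.09, clamp_n=20)

```text
time: 1.77
position: [0.4844, -0.333, 0.2222]
tool_rot: [0.996, -0.09, -0.0, -0.0]
ft_force: [0.5, 0.5, 0.4]
grip_width: 0.0874
grip_force: 0.0
```

Run:
```python
from rig import robot
import cv2
o=robot.get_obs(); print(o['time'],o['q'],o['tool_rot'],o['grip_width'],o['ft_force'])
c=robot.camera('wrist'); cv2.imwrite('pics/w1.png',c['img'][:,:,::-1]); print({k:v for k,v in c.items() if k!='img'})
```

```text
1.7667 [-7.92212042e-01  4.77996148e-01  1.52820611e+00 -7.33331421e-06
  1.13635977e+00  9.57917513e-01] [ 9.95982663e-01 -8.95449585e-02 -3.72064211e-04 -3.10650746e-04] 0.08735527016589091 [0.54621784 0.53153975 0.35454394]
{'fx': 301.3012891506952, 'fy': 301.3012891506952, 'cx': 262.5369299733051, 'cy': 191.05676444095639, 'xyz': array([ 0.55563503, -0.34598214,  0.38504105]), 'attitude': array([-0.63607053,  0.76043408,  0.10051253, -0.08397336])}
```

View pics/w1.png

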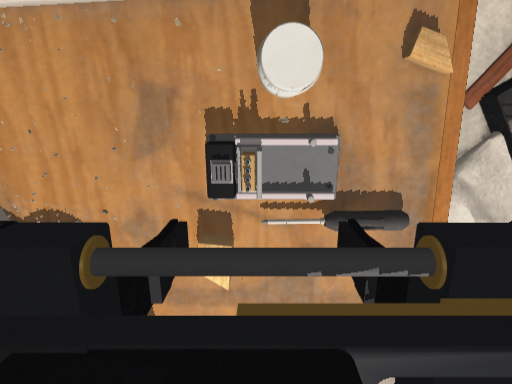

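Run:
```python
import cv2
i=cv2.imread('pics/w1.png')[120:210,195:350]
cv2.imwrite('pics/c2.png',cv2.resize(i,None,fx=5,fy=5,interpolation=cv2.INTER_CUBIC))
```

```text
(no output)
```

View pics/c2.png

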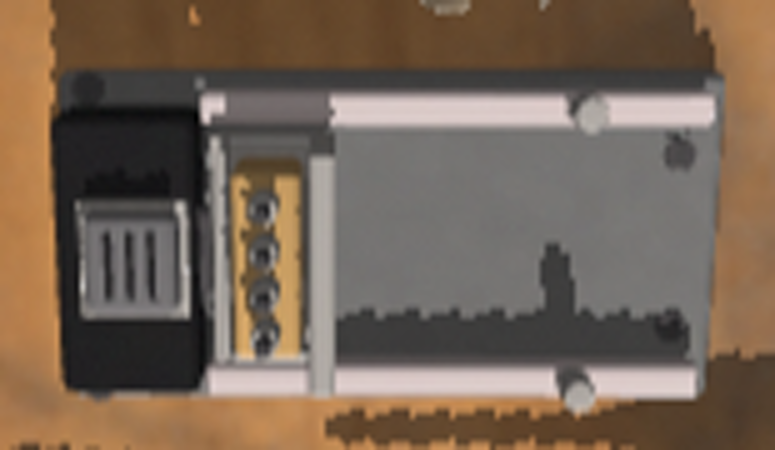

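Run:
```python
from h import *
c2=dict(f=301.3013,c=(262.5369,191.0568),xyz=np.array([0.55563503,-0.34598214,0.38504105]),R=R.from_quat([-0.63607053,0.76043408,0.10051253,-0.08397336]))
D=np.array([[48,-34,34],[48,34,34],[14,34,34],[14,-34,34],[-18,-28,56],[-18,28,56],[-115,-42,10],[40,-12,42],[18,-12,42],[18,12,42],[40,12,42],[-78,-34,34],[-78,34,34]])/1e3
X=np.array([[55,118],[66,390],[203,388],[200,115],[334,153],[333,395],[722,75],[77,200],[188,200],[190,318],[83,318],[592,113],[579,391]])
uv=(X+.5)/5-.5+[195,120]
D1=np.array([[-18,28,56],[-18,-28,56],[-115,42,0],[-115,-42,0],[48,34,34],[48,-34,34]])/1e3
X1=np.array([[322,110],[450,108],[303,357],[504,352],[306,85],[444,79]])
uv1=(X1+.5)/4.8-.5+[180,195]
a=lambda p:(proj(world(p,D),c2)-uv).ravel()
b=lambda p:(proj(world(p,D1))-uv1).ravel()
s=least_squares(a,[.49,-.31,1.39]);print(s.x,np.round(s.fun.reshape(-1,2),1))
s2=least_squares(lambda p:np.r_[a(p),b(p)],s.x,loss='soft_l1');print(s2.x)
# tcp in dock frame
t=np.array([.4844,-.333]);
for p in(s.x,s2.x):
    d=t-p[:2];cs,sn=np.cos(p[2]),np.sin(p[2]);print(d@[cs,sn],d@[-sn,cs], 'tool yaw err', p[2]-np.pi/2-2*np.arctan2(-.08954,.99598))
```

```text
[ 0.49061556 -0.31490557  1.38776978] [[-0.9 -1.6]
 [-0.6  0.5]
 [-0.   1. ]
 [-0.5 -0.8]
 [ 0.3 -0.7]
 [ 0.3  0.2]
 [ 2.  -0.8]
 [ 1.2  2.1]
 [-1.8  2.2]
 [-1.8 -1.1]
 [ 0.8 -1.2]
 [ 0.7 -0. ]
 [ 0.5  0.8]]
[ 0.49015193 -0.31458775  1.38758751]
-0.018923474389723596 0.0028184397259958488 tool yaw err -0.0037058061687876287
-0.01915202175176076 0.0023012232871451564 tool yaw err -0.0038880754876991497
```

Request:
nudge_tcp([
  [[0.0025, 0.0025, 0.025, 0], [0, 0, 0.025, 0], [0, 0, 0.025, 0], [0, 0, 0.025, 0], [0, 0, 0.025, 0], [0, 0, 0.025, 0], [0, 0, 0.015, 0], [0, 0, 0.008, 0], [0, 0, 0, 0], [0, 0, 0, 0]],
])

```text
time: 2.65
position: [0.4868, -0.3364, 0.0497]
tool_rot: [0.996, -0.091, 0.0, 0.0]
ft_force: [-0.1, -0.1, -0.6]
grip_width: 0.0872
grip_force: 0.0
```

Run:
```python
from rig import robot
import cv2
c=robot.camera('side'); i=c['img'][160:300,150:345,::-1]
cv2.imwrite('pics/s2.png',cv2.resize(i,None,fx=4,fy=4,interpolation=cv2.INTER_CUBIC))
```

```text
(no output)
```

View pics/s2.png

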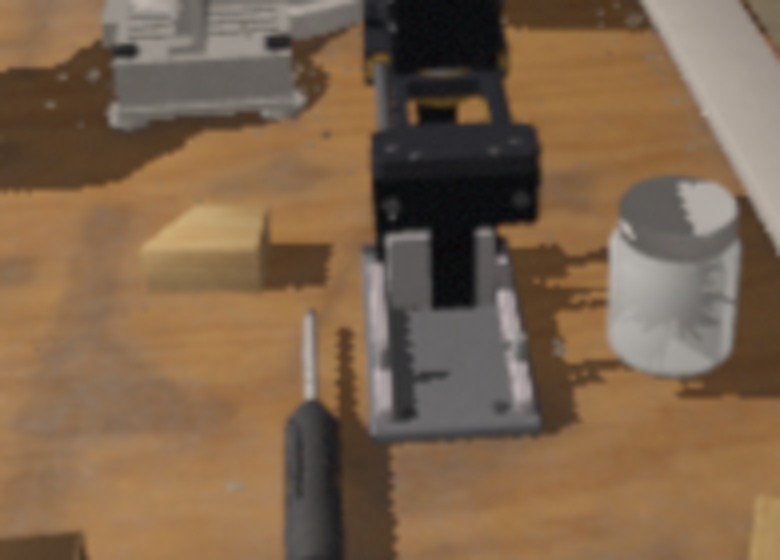

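Request:
nudge_tcp([
  [[-0.001, 0, 0.003, 0], [0, 0, 0.002, 0], [0, 0, 0.002, 0], [0, 0, 0.002, 0], [0, 0, 0, 0], [0, 0, 0, 0]],
])

```text
time: 3.2
position: [0.4859, -0.3362, 0.0409]
tool_rot: [0.996, -0.091, 0.0, 0.0]
ft_force: [0.1, 0.1, 1.8]
grip_width: 0.0872
grip_force: 1.2
```

Request:
nudge_tcp([
  [[0, 0, 0.002, 0], [0, 0, 0.0025, 0], [0, 0, 0.0005, 0], [0, 0, 0, 0], [0, 0, 0, 0], [0, 0, 0, 0]],
])

```text
time: 3.7
position: [0.4859, -0.3361, 0.0357]
tool_rot: [0.996, -0.091, 0.0, 0.0]
ft_force: [0.9, -0.2, 4.3]
grip_width: 0.0872
grip_force: 2.3
```

Request:
nudge_tcp([
  [[0, 0, 0, 0], [0, 0, 0, 0], [0, 0, 0, 0], [0, 0, 0, 0], [0, 0, 0, 0], [0, 0, 0, 0], [0, 0, 0, 0], [0, 0, 0, 0], [0, 0, 0, 0], [0, 0, 0, 0], [0, 0, 0, 0], [0, 0, 0, 0], [0, 0, 0, 0], [0, 0, 0, 0], [0, 0, 0, 0], [0, 0, 0, 0], [0, 0, 0, 0], [0, 0, 0, 0]],
])

```text
time: 5.2
position: [0.4858, -0.3361, 0.0356]
tool_rot: [0.996, -0.091, 0.0, 0.0]
ft_force: [2.2, -0.6, 4.8]
grip_width: 0.0868
grip_force: 2.3
```

Request:
nudge_tcp([
  [[0, 0, 0, 0], [0, 0, 0, 0], [0, 0, 0, 0], [0, 0, 0, 0], [0, 0, 0, 0], [0, 0, 0, 0], [0, 0, 0, 0], [0, 0, 0, 0], [0, 0, 0, 0], [0, 0, 0, 0], [0, 0, 0, 0], [0, 0, 0, 0], [0, 0, 0, 0], [0, 0, 0, 0], [0, 0, 0, 0], [0, 0, 0, 0], [0, 0, 0, 0], [0, 0, 0, 0]],
])

```text
time: 6.7
position: [0.4857, -0.3362, 0.0356]
tool_rot: [0.996, -0.091, 0.0, 0.0]
ft_force: [2.5, -2.3, 4.9]
grip_width: 0.087
grip_force: 3.8
```

Run:
```python
from rig import robot
import cv2
c=robot.camera('side'); i=c['img'][160:300,150:345,::-1]
cv2.imwrite('pics/s3.png',cv2.resize(i,None,fx=4,fy=4,interpolation=cv2.INTER_CUBIC))
```

```text
(no output)
```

View pics/s3.png

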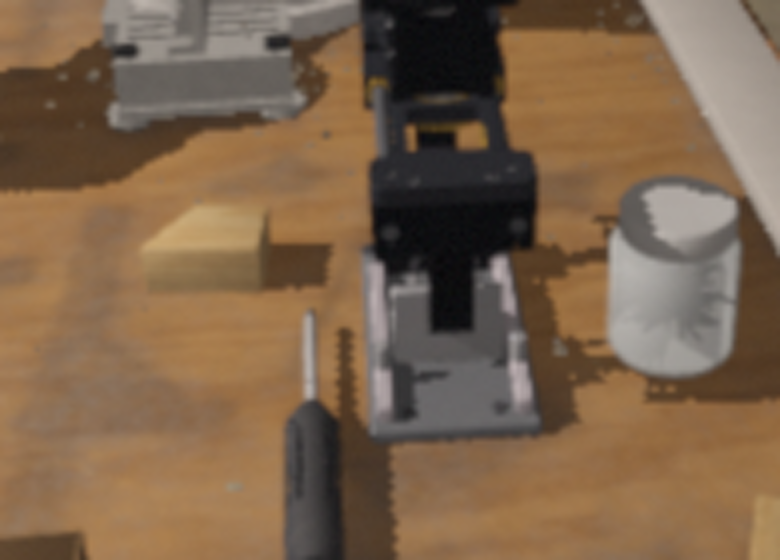

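Request:
nudge_tcp([
  [[0, 0, 0, 0], [0, 0, 0, 0], [0, 0, 0, 0], [0, 0, 0, 0], [0, 0, 0, 0], [0, 0, 0, 0], [0, 0, 0, 0], [0, 0, 0, 0], [0, 0, 0, 0], [0, 0, 0, 0], [0, 0, 0, 0], [0, 0, 0, 0]],
])

```text
time: 7.75
position: [0.4857, -0.3361, 0.0356]
tool_rot: [0.996, -0.091, 0.0, 0.0]
ft_force: [1.8, -2.4, 3.9]
grip_width: 0.0875
grip_force: 3.8
```

Run:
```python
from rig import robot
import cv2,numpy as np
a=cv2.imread('pics/s3.png')
c=robot.camera('side'); i=cv2.resize(c['img'][160:300,150:345,::-1],None,fx=4,fy=4,interpolation=cv2.INTER_CUBIC)
print(cv2.absdiff(a,i)[230:440,360:540].mean())
cv2.imwrite('pics/s4.png',i)
```

```text
0.8031040564373898
```

```bash
python3 -c "
from rig import robot
print(robot.hand_in())"
```

```text
the job is handed in; nothing more can be done
None
```

I handed the job in at about 7.8 s: one finger holds the key about 6 mm down, the other holds the tray still about 47 mm out (by the geometry), short of the pegs; the hand-in returned no verdict.

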